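Make up a sanding kit and a marking-out kit in their fitted trays

TASK

Make up the two bench kits in their fitted trays. The sanding tray gets the sanding block, the dust brush and the low bench dog (low, so that it stays below the face of a thin panel); the marking-out tray, where the folding rule already lies, gets the flat pencil and the tall bench dog. Seat each thing fully down in the recess that is cut for it, the dogs upright, let everything go, and leave the rule, the screw tin and the screwdriver where they are.

Things in the scene. Friction and masses are not known exactly. Their poses are not given: they have to be found in the camera images.
- sanding_block: Red sanding block with a cork sole, 46 x 110 x 40 mm high, 0.16 kg, its top slightly hollowed. Origin: centre of its underside; y along its 110 mm length, z up. Grasp across the 46 mm width at mid-length.
- dust_brush: Flat dust brush, 160 x 44 x 14 mm, 0.05 kg. Origin: centre of its underside at mid-length; x along it to the bristles, z up. Parallel 44 mm wide sides from x = +20 to +80 mm (bright ferrule, then black bristles); behind them it narrows to a wooden handle 20 mm wide, 12 mm thick. Grasp across the ferrule at x = +30 mm.
- low_dog: Low bench dog: plain hardwood disc, 42 mm diameter, 22 mm high, standing upright, 0.035 kg. Origin: centre of its underside, z up.
- tall_dog: Tall bench dog: plain hardwood cylinder, 40 mm diameter, 56 mm high, standing upright, 0.05 kg. Origin: centre of its underside, z up.
- pencil: Flat red carpenter's pencil, 177 x 12 x 8 mm high, 14 g. Origin: centre of its underside (mid-length); x along its length, z up. Grasp across the 12 mm width at mid-length.
- sanding_tray: Fixed dark-wood tray, 200 (x) x 160 x 16 mm high, origin under its centre, cork floor at 6 mm. 10 mm deep recesses at (x, y) mm: brush (0,-42), 172 x 56, brush either way round; block (28,40), 122 x 58; low dog (-66,45), round, 52 across. Long sides along x. Fences cut away down to the cork for the fingers: by the brush at x -50..50, y below 4; by the block at x 1..55; none by the well.
- marking_tray: Marking-out tray: fixed, dark wood, 230 (x) x 140 x 16 mm high, origin under its centre, cork floor at 6 mm. 10 mm deep recesses at (x, y) mm: rule (0,-48), 215 x 28, in use; pencil (0,-4), 189 x 24; tall dog (-80,39), round, 52 across. Long sides along x. Fences cut away across the whole tray, down to the cork, at x -32..32 for the fingers; the quarter x 32..115, y 8..70 is solid.
- folding_rule: Yellow folding rule, folded, 16 x 203 x 13 mm high, lying loose in its recess of the marking-out tray. Origin: centre of its underside, y along its length. To be left alone.
- screw_tin: Open round tin with screws, 67 mm diameter, 32 mm high, standing at the left end. Origin: centre of its underside. To be left alone.
- screwdriver: Screwdriver with red handle, 242 mm long, 31 mm wide, 24 mm high, lying behind the trays. Origin: centre of its underside, y along its length. To be left alone.
Not all that is in view belongs to the job. Leave any blue look-alike of the tall_dog alone.

How it is judged:
By the outcome, as a careful person would: the job done as asked, in the order asked, and still so for the second after the job is handed in, with the robot touching nothing.
It also fails if it takes over 104 s, if anything falls off the work surface, if the arm or the gripper's body presses on something with over 40 N, if the wrist force passes 120 N, or if a joint passes its speed limit or range.

ROBOT

A 6-joint arm with a two-finger parallel gripper is mounted at the origin on a cart in front of the work surface, level with it; the furniture and walls round the work are solid. World frame = base frame: x ahead of the robot, y to its left, z up, the work surface at z = 0. Lengths are in mm, angles in rad, forces in N, time in s.
With the tool pointing down it reaches from about 350 to 975 mm from the base axis. Payload 7.1 kg.
Tool frame: the origin (TCP) lies midway between the tips of the shut fingers; the grasp point (between the pads) lies 19 mm behind it (ctrl.hold_point_z is the distance from the TCP to the grasp point, in mm); x points along the fingers, y is the direction in which the jaws open and shut, and the axes are right-handed (so a half turn about x gives the same grasp; the last joint's range is limited). The gripper opens to 88 mm and grips with 3 to 60 N. Pads are 20 mm wide; open, the fingers measure 115 mm over their backs; the gripper's body (75 mm by 178 mm) begins 61 mm behind the grasp point.
Start: joints at [1.131, 0.423, 1.63, -0, 1.089, -0.019], TCP at [255.274, 570.473, 222.675] pointing down, gripper open.
Joint ranges: [-3, 3], [-0.9, 2.11], [0.09, 2.58], [-1.31, 4.45], [0.11, 2.69], [-2.54, 2.54]. Speed limits (rad/s): [2.39, 2.39, 3.01, 3.14, 3.14, 3.14].

INTERFACE

Orientations are given as a rotation vector (axis times angle).
In Python, from workcell import ctrl, get_image, calibration gives the robot as it stands.
- The arm moves only by the tool move_arm, never from a script. Its argument "rows" is a list of rows, each a list of 5 numbers: the shift along the world's x, y, z in mm, then the turn about the world's z in rad, then the closure, from -1 (fully open) to 1 (shut). In form: [[tx, ty, tz, roll, jaw], ...]. A call has 1 to 12 rows; each row is the pose to reach, as a shift and turn from the pose measured when the call began; what a row does not reach only later rows make up. A row lasts 1/8 s, in which the tool goes at most 62.5 mm and 10.7 degrees, less where a joint would pass 70% of its speed; a pose out of reach is approached as far as the arm can. A call with a gripper value outside its range is refused whole. The fingers move at their own pace and stop on an object; the grip force is fixed at half the most. Time passes only in rows, so rows that repeat a pose let the fingers close. It gives the time, the measured TCP pose, the force and the opening at its end, in the units of the state.
- ctrl.get_obs(): the state, without advancing time (a new reading comes with each control period).
- get_image(name): name is "scene" or "top" or "wrist"; returns the picture (400x640x3 uint8, blue, green, red); there is no depth.
- calibration(name): a dict with "fx", "fy", "cx", "cy" (pixels), "view" (4x4, takes a point from world to camera coordinates); the wrist camera has in their place "T_tool_cam" (4x4, takes a point from camera to tool coordinates, whose origin is the TCP and whose axes are the tool frame's). Camera axes: x right, y up, looking along -z (the intrinsics and any distortion apply to the point x, -y, -z); pixel columns grow to the right and rows downward; lengths in mm; the calibration is good to about 2 mm. A picture is of the moment at which its call begins: read the wrist's pose just before it. calibration takes no time and is no camera call.
- ctrl.close_job(): hands the job in, once; it reports no verdict.
The state is a dict: "t": time; "qpos": joint angles; "qvel": joint speeds; "joint_torque": joint torques, N m; "ee_pos": TCP position; "orientation": TCP orientation; "ft_force": force on the tool from outside, world axes, zero at the start; "moment": the same for the moment, N m; "width": finger opening in mm.
Only numpy, scipy, OpenCV 4.12 (cv2) and the standard library are available. Lean on these libraries where they do the work, as an engineer would, in place of code of your own. Each camera call takes 0.05 s, during which the arm holds its last target.

## Working session

There is one attempt and no reset: what is moved stays moved. The work goes in short steps, Python scripts to look and compute and a tool call to move; the robot and the scene stay as the last step left them, time stands still between calls to the robot, and variables do not carry over. Pictures are saved under pics/ and viewed, and the job is handed in when it is done.

Besides the shell and the picture viewer there is one more tool, called after ">>>" by a JSON object that holds its "fn" and its "kwargs". move_arm: Moves the arm, as the interface text tells. Its arguments: {"type":"object","properties":{"rows":{"type":"array"}},"required":["rows"]}

```bash
mkdir -p pics; ls; python3 - <<'E'
from workcell import ctrl,get_image,calibration
import cv2
for n in("scene","top","wrist"):
    o=ctrl.get_obs(); cv2.imwrite(f"pics/{n}0.png",get_image(n)); print(n,calibration(n))
print(o)
E
```

```text
pics
scene {'fx': 438.3873207953362, 'fy': 438.3873207953362, 'cx': 323.78544704888947, 'cy': 205.26591352973992, 'view': array([[ 7.29561454e-01, -6.83607313e-01,  2.05213522e-02,
        -3.78968382e+02],
       [ 3.52748228e-01,  4.01828633e-01,  8.45045820e-01,
        -2.61365435e+02],
       [-5.85925569e-01, -6.09273986e-01,  5.34299950e-01,
        -9.10701408e+02],
       [ 0.00000000e+00,  0.00000000e+00,  0.00000000e+00,
         1.00000000e+00]])}
top {'fx': 423.8615881116086, 'fy': 423.8615881116086, 'cx': 316.32467930911264, 'cy': 197.24686958097314, 'view': array([[ 2.49709447e-02, -9.99480030e-01,  2.03990460e-02,
         1.74745942e+01],
       [ 9.82957377e-01,  2.82655095e-02,  1.81647612e-01,
        -5.94396873e+02],
       [-1.82129750e-01,  1.55154803e-02,  9.83152086e-01,
        -1.46441217e+03],
       [ 0.00000000e+00,  0.00000000e+00,  0.00000000e+00,
         1.00000000e+00]])}
wrist {'fx': 324.40157002812754, 'fy': 324.40157002812754, 'cx': 314.38064236135403, 'cy': 196.22860663827242, 'T_tool_cam': array([[ 2.23990673e-04,  2.75902552e-01, -9.61185587e
[... 254 characters left out ...]
e+00,
         1.00000000e+00]])}
{'t': 0.1, 'qpos': array([ 1.13100228e+00,  4.23737401e-01,  1.63060814e+00,  1.35858942e-05,
        1.08858026e+00, -1.90097092e-02]), 'qvel': array([-5.85004337e-04, -1.30346154e-03, -1.73472427e-03, -6.18462060e-04,
       -7.18238636e-04, -3.83479435e-06]), 'joint_torque': array([-6.48932905e-05, -5.45615888e+01, -2.74325860e+01,  6.45639212e-02,
        1.87340355e-02, -3.78869015e-05]), 'ee_pos': array([255.06583495, 570.04240679, 221.99842837]), 'orientation': array([ 0.32903707,  1.54579719, -0.33108446]), 'ft_force': array([ 0.59756105, -0.74930285,  0.55890813]), 'moment': array([-0.0122398 , -0.03000124, -0.0058307 ]), 'width': 87.98662779466066}
```

View pics/top0.png

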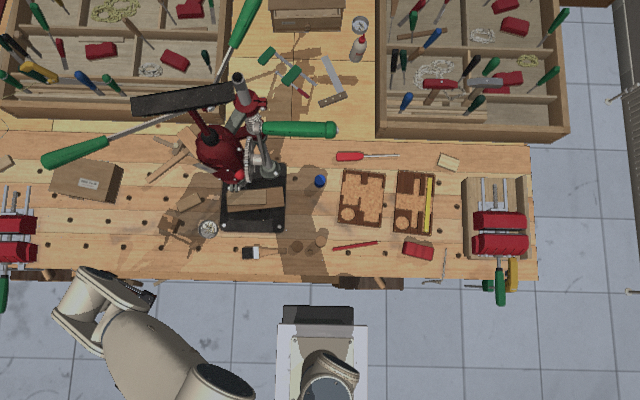

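View pics/scene0.png

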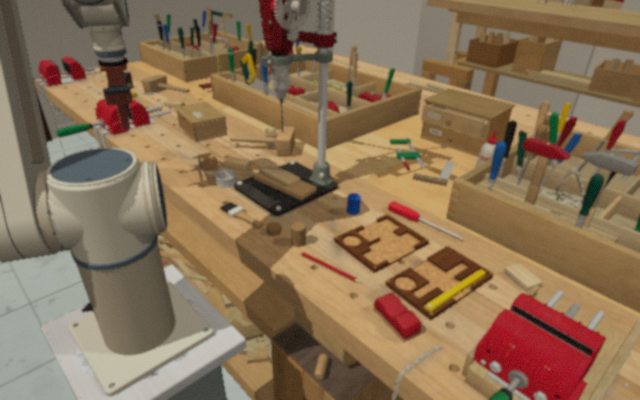

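View pics/wrist0.png

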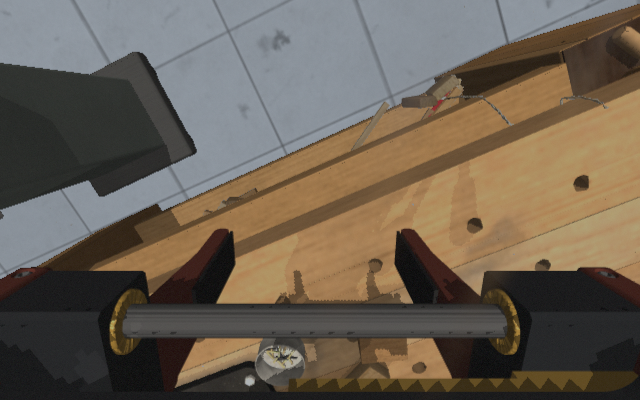

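The top view shows both trays at about (362,198) and (414,202), the block at (418,250), the pencil at (355,245), the brush at (250,252) and dogs near (275,250) and (320,242). There is a blue look-alike at (320,181). I'll enlarge the key area.

```bash
python3 - <<'E'
import cv2
a=cv2.imread("pics/top0.png")[155:285,225:445]; cv2.imwrite("pics/topc.png",cv2.resize(a,None,fx=3.6,fy=3.6,interpolation=cv2.INTER_CUBIC))
a=cv2.imread("pics/scene0.png")[180:350,200:500]; cv2.imwrite("pics/scenec.png",cv2.resize(a,None,fx=2.6,fy=2.6,interpolation=cv2.INTER_CUBIC))
E
```

```text
(no output)
```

View pics/topc.png

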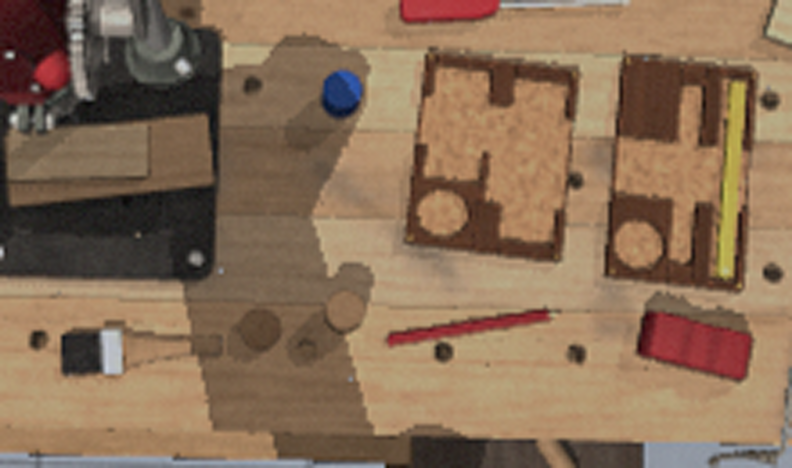

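View pics/scenec.png

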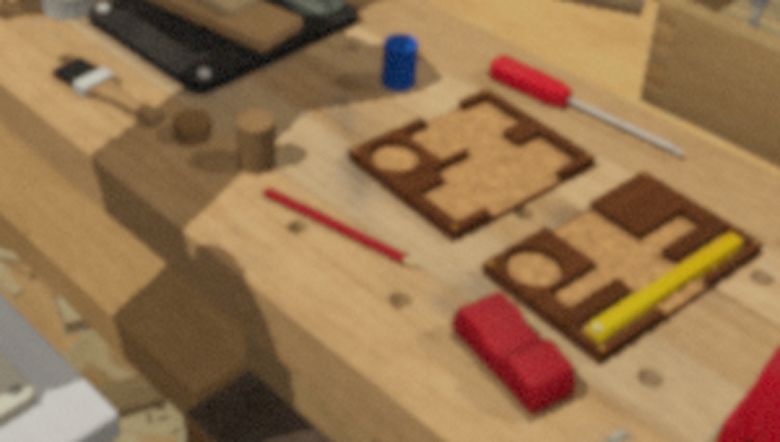

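```bash
cat > h.py <<'E'
import numpy as np,cv2
from scipy.spatial.transform import Rotation as R
from workcell import ctrl,get_image,calibration
def cam(name,obs=None):
    c=calibration(name); K=np.array([[c['fx'],0,c['cx']],[0,c['fy'],c['cy']],[0,0,1]])
    if 'view' in c: M=np.linalg.inv(c['view'])
    else:
        T=np.eye(4);T[:3,:3]=R.from_rotvec(obs['orientation']).as_matrix();T[:3,3]=obs['ee_pos']; M=T@c['T_tool_cam']
    return K,M
def cast(px,z,name,obs=None):
    K,M=cam(name,obs); px=np.atleast_2d(px).astype(float)
    d=np.c_[(px[:,0]-K[0,2])/K[0,0],-(px[:,1]-K[1,2])/K[1,1],-np.ones(len(px))]@M[:3,:3].T
    o=M[:3,3]; return o+d*((z-o[2])/d[:,2])[:,None]
def proj(P,name,obs=None):
    K,M=cam(name,obs); V=np.linalg.inv(M); p=np.atleast_2d(P)@V[:3,:3].T+V[:3,3]
    return np.c_[K[0,0]*p[:,0]/-p[:,2]+K[0,2],-K[1,1]*p[:,1]/-p[:,2]+K[1,2]]
def yaw(obs): # jaw (tool y) direction in world xy
    m=R.from_rotvec(obs['orientation']).as_matrix(); return np.degrees(np.arctan2(m[1,1],m[0,1])), m[:,0]
E
python3 - <<'E'
from h import *
o=ctrl.get_obs(); print(yaw(o))
def t(u,v): return (225+u/3.6,155+v/3.6)
for n,p,z in [("block",t(695,345),40),("blk_l",t(645,330),40),("blk_r",t(748,360),40),("pencilL",t(389,339),8),("pencilR",t(549,315),8),("talltop",t(345,311),56),("lowtop",t(261,330),22),("ferrule",t(112,352),14),("brushend",t(64,353),10),("handleend",t(218,345),12),
 ("sTL",t(428,52),16),("sTR",t(579,68),16),("sBL",t(405,243),16),("sBR",t(560,261),16),("swell",t(441,212),6),
 ("mTL",t(625,52),16),("mTR",t(755,65),16),("mBL",t(607,272),16),("mBR",t(742,290),16),("mwell",t(638,244),6),("blue",t(342,90),56),("tin",(208,228),32)]:
    print(n,cast(p,z,"top")[0].round(0))
E
```

```text
(np.float64(65.88653668449459), array([-5.36889785e-04, -1.02874864e-03, -9.99999327e-01]))
block [ 413. -333.   40.]
blk_l [ 427. -284.   40.]
blk_r [ 400. -385.   40.]
pencilL [413. -33.   8.]
pencilR [ 442. -194.    8.]
talltop [436.  14.  56.]
lowtop [418.  96.  22.]
ferrule [393. 243.  14.]
brushend [391. 292.  10.]
handleend [403. 138.  12.]
sTL [709. -67.  16.]
sTR [ 697. -224.   16.]
sBL [510. -47.  16.]
sBR [ 496. -204.   16.]
swell [544. -84.   6.]
mTL [ 715. -272.   16.]
mTR [ 705. -407.   16.]
mBL [ 486. -251.   16.]
mBR [ 471. -388.   16.]
mwell [ 516. -285.    6.]
blue [657.  22.  56.]
tin [475. 417.  32.]
```

>>> {"fn": "move_arm", "kwargs": {"rows": [[20, -50, 0, 0.1, -1], [40, -100, 0, 0.2, -1], [60, -150, 0, 0.3, -1], [80, -200, 0, 0.42, -1], [95, -250, 0, 0.42, -1], [110, -300, 0, 0.42, -1], [125, -350, 0, 0.42, -1], [140, -400, 0, 0.42, -1], [155, -450, 0, 0.42, -1], [155, -450, 0, 0.42, -1]]}}

```text
t: 1.4
ee_pos: [410.6, 117.5, 222.1]
orientation: [0.003, 1.571, -0.006]
ft_force: [0.1, -0.3, -0.3]
width: 88.0
```

```bash
python3 - <<'E'
from h import *
o=ctrl.get_obs(); cv2.imwrite("pics/w1.png",get_image("wrist")); print(o['t'],o['ee_pos'],yaw(o)[0])
np.save("w1.npy",np.r_[o['ee_pos'],o['orientation']])
E
```

```text
1.4 [410.62485626 117.47914558 222.07580273] 89.66186066780493
```

View pics/w1.png

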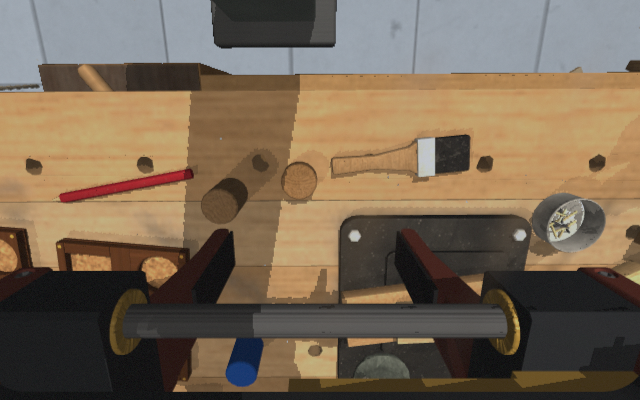

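The wrist view shows the pencil from (60,198) to (192,175), the tall dog at about (224,200), the low dog disc at (299,181), and the brush from handle (333,166) to bristles (469,153). Next is a close crop of these, as the candidate check.

```bash
python3 - <<'E'
import cv2
a=cv2.imread("pics/w1.png")
cv2.imwrite("pics/w1a.png",cv2.resize(a[120:235,180:340],None,fx=5,fy=5,interpolation=cv2.INTER_CUBIC))
cv2.imwrite("pics/w1b.png",cv2.resize(a[120:195,320:480],None,fx=5,fy=5,interpolation=cv2.INTER_CUBIC))
cv2.imwrite("pics/w1c.png",cv2.resize(a[155:215,50:210],None,fx=5,fy=5,interpolation=cv2.INTER_CUBIC))
E
```

```text
(no output)
```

View pics/w1a.png

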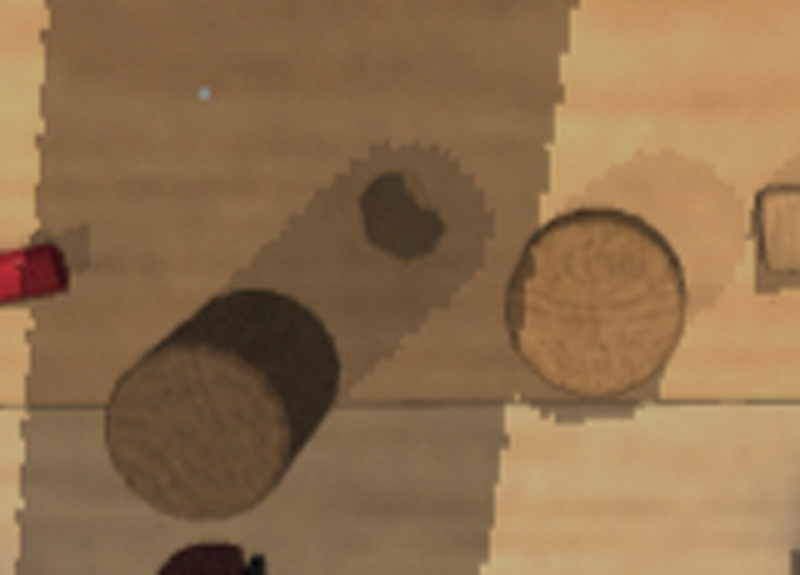

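View pics/w1b.png

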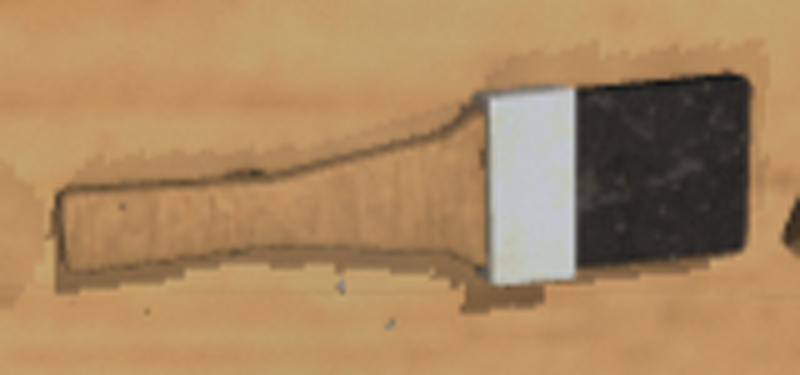

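View pics/w1c.png

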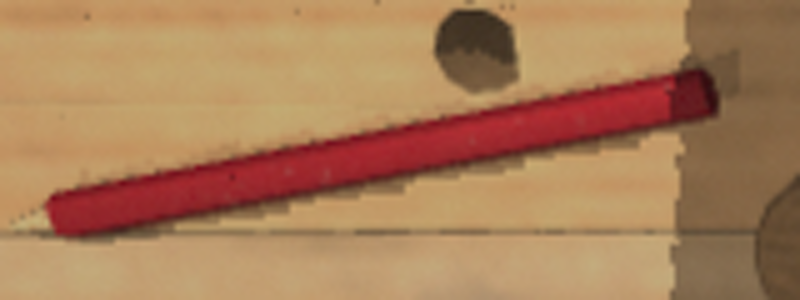

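```bash
python3 - <<'E'
from h import *
s=np.load("w1.npy"); o=dict(ee_pos=s[:3],orientation=s[3:])
a=lambda u,v:(180+u/5,120+v/5); b=lambda u,v:(320+u/5,120+v/5); c=lambda u,v:(50+u/5,155+v/5)
def p(n,q,z): 
    r=cast(q,z,"wrist",o)[0]; print(n,r.round(1),"top px",proj(r,"top")[0].round(1)); return r
p("tall",a(199,433),56); print(np.ptp(cast([a(106,430),a(291,430)],56,"wrist",o)[:,1]))
p("low",a(598,305),22); print(np.ptp(cast([a(513,300),a(685,300)],22,"wrist",o)[:,1]))
h=p("hend",b(62,229),12); e=p("bend",b(748,163),12); f=p("ferr",b(532,186),14);f1=p("f1",b(490,96),14);f2=p("f2",b(490,282),14)
print("brush len",np.linalg.norm(e-h),np.degrees(np.arctan2(*(e-h)[[1,0]])),"mid",(e+h)/2, "x of ferr",(f-(e+h)/2)@(e-h)/np.linalg.norm(e-h))
t=p("tip",c(8,222),4); q=p("butt",c(718,95),8); print("pencil",np.linalg.norm(t-q),np.degrees(np.arctan2(*(q-t)[[1,0]])),(t+q)/2)
E
```

```text
tall [439.2  15.9  56. ] top px [320.2 240.5]
39.30003114188936
low [419.8  99.5  22. ] top px [296.5 246.1]
39.37765917578051
hend [404.3 137.5  12. ] top px [285.9 250.3]
bend [389.9 294.8  12. ] top px [241.8 253.2]
ferr [394.6 245.   14. ] top px [255.7 252.3]
f1 [374.1 233.7  14. ] top px [258.6 258.1]
f2 [417.  237.2  14. ] top px [258.2 246. ]
brush len 157.98144829619116 95.24484453597965 mid [397.08560564 216.12227121  12.        ] x of ferr 28.99788247793218
tip [ 445.5 -205.3    4. ] top px [380.5 241.6]
butt [413.9 -26.5   8. ] top px [331.4 248.9]
pencil 181.67944287010454 100.00262577998645 [ 429.71755423 -115.90247837    6.        ]
```

The measurements match the top view. The dogs are told apart by height (wood, tall at y≈16, low at y≈100), and the blue cylinder is excluded. Next I look at the trays with the camera turned forward.

>>> {"fn": "move_arm", "kwargs": {"rows": [[8, -30, 0, -0.18, -1], [16, -60, 0, -0.36, -1], [24, -90, 0, -0.54, -1], [32, -120, 0, -0.72, -1], [40, -150, 0, -0.9, -1], [48, -180, 0, -1.08, -1], [56, -210, 0, -1.26, -1], [64, -240, 0, -1.44, -1], [72, -270, 0, -1.62, -1], [80, -300, 0, -1.8, -1], [88, -325, 0, -1.98, -1], [90, -330, 0, -2.1, -1]]}}

```text
t: 2.95
ee_pos: [501.4, -210.8, 221.8]
orientation: [1.594, 0.906, -1.594]
ft_force: [-0.2, 0.0, -0.8]
width: 88.0
```

>>> {"fn": "move_arm", "kwargs": {"rows": [[0, 0, 0, -0.18, -1], [0, 0, 0, -0.36, -1], [0, 0, 0, -0.54, -1], [0, 0, 0, -0.72, -1], [0, 0, 0, -0.9, -1], [0, 0, 0, -1.0, -1], [0, 0, 0, -1.0, -1]]}}

```text
t: 3.82
ee_pos: [502.0, -209.2, 221.6]
orientation: [2.204, 0.041, -2.204]
ft_force: [0.0, -1.1, -0.0]
width: 88.0
```

```bash
python3 - <<'E'
from h import *
o=ctrl.get_obs(); cv2.imwrite("pics/w2.png",get_image("wrist")); print(o['t'],o['ee_pos'],yaw(o)[0])
np.save("w2.npy",np.r_[o['ee_pos'],o['orientation']])
E
```

```text
3.825 [ 501.97332217 -209.20323799  221.58045759] -87.95553630447746
```

View pics/w2.png

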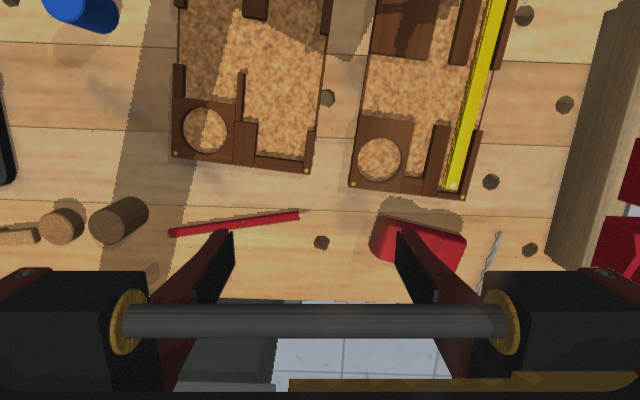

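Both tray near ends are in view: wells at (205,130) and (379,160), near corners at (172,156)/(311,174) and (349,187)/(464,199), and the block at (418,240) partly behind a finger.

```bash
python3 - <<'E'
import cv2
a=cv2.imread("pics/w2.png")
cv2.imwrite("pics/w2a.png",cv2.resize(a[0:180,160:340],None,fx=3.3,fy=3.3,interpolation=cv2.INTER_CUBIC))
cv2.imwrite("pics/w2b.png",cv2.resize(a[0:210,340:520],None,fx=2.8,fy=2.8,interpolation=cv2.INTER_CUBIC))
E
```

```text
(no output)
```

View pics/w2a.png

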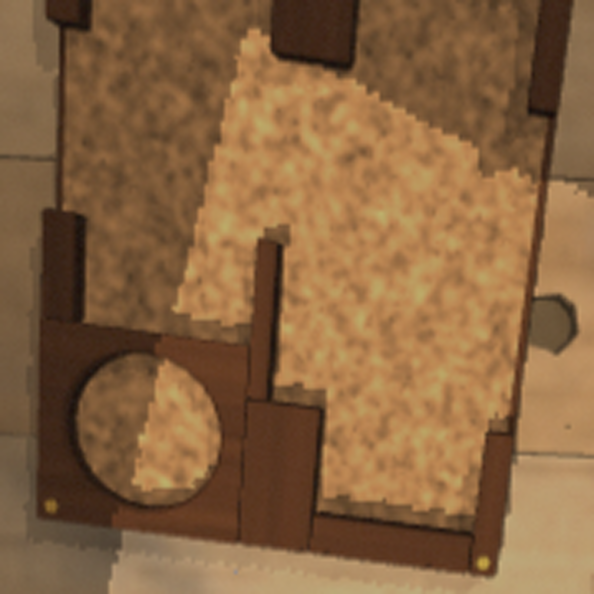

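View pics/w2b.png

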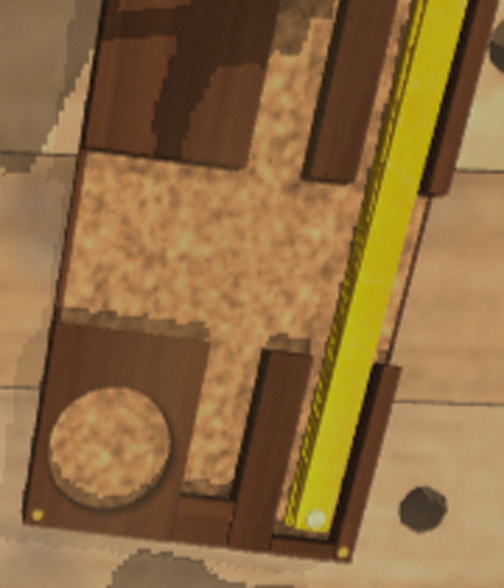

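```bash
python3 - <<'E'
from h import *
s=np.load("w2.npy"); o=dict(ee_pos=s[:3],orientation=s[3:])
a=lambda u,v:(160+u/3.3,v/3.3); b=lambda u,v:(340+u/2.8,v/2.8)
def fit(L,P):
    L=np.array(L,float);P=np.array(P); lc=L.mean(0);pc=P.mean(0)
    H=(L-lc).T@(P-pc); th=np.arctan2(H[0,1]-H[1,0],H[0,0]+H[1,1]); c,s_=np.cos(th),np.sin(th); Rm=np.array([[c,-s_],[s_,c]])
    t=pc-Rm@lc; print("yaw",np.degrees(th).round(2),"t",t.round(1),"res",np.round(P-(L@Rm.T+t),1).tolist()); return Rm,t
W=lambda q:cast([q],16,"wrist",o)[0][:2]
T=lambda u,v:cast([(225+u/3.6,155+v/3.6)],16,"top")[0][:2]
print("sanding wrist")
# BL,BR corners, well centre, cut edge left fence top(x=1,y=80), right fence top (x=-50,y=-80), well sides
S=fit([(-100,80),(-100,-80),(-66,45),(1,80),(-50,-80)],[W(a(37,516)),W(a(495,575)),W(a(147,429)),W(a(43,208)),W(a(516,433))])
fit([(100,80),(100,-80),(-100,80),(-100,-80)],[T(428,52),T(579,68),T(405,243),T(560,261)])
print("marking")
M=fit([(-115,70),(-115,-70),(-80,39),(-32,70),(-32,-70),(32,-70),(32,70)],[W(b(24,521)),W(b(350,562)),W(b(110,446)),W(b(56,322)),W(b(401,366)),W(b(448,195)),W(b(82,150))])
fit([(115,70),(115,-70),(-115,70),(-115,-70)],[T(625,52),T(755,65),T(607,272),T(742,290)])
for n,F,l in [("block",S,(28,40)),("brush",S,(0,-42)),("brush grasp -30",S,(-30,-42)),("low",S,(-66,45)),("pencil",M,(0,-4)),("tall",M,(-80,39))]: print(n,(F[0]@np.array(l)+F[1]).round(1))
# block from top
im=cv2.imread("pics/top0.png"); m=((im[...,2]>110)&(im[...,1]<60)).astype(np.uint8); m[:230]=0;m[:,:395]=0;m[:,440:]=0;m[265:]=0
c=max(cv2.findContours(m,0,1)[0],key=cv2.contourArea); bx=cv2.boxPoints(cv2.minAreaRect(c)); print(bx)
P=cast(bx,40,"top")[:,:2]; print(P.round(1),P.mean(0))
print("block wrist pts", cast([(380,211),(466,237),(459,262)],40,"wrist",o).round(1))
E
```

```text
sanding wrist
yaw -5.57 t [ 604.3 -135.6] res [[0.1, 0.3], [0.5, 0.9], [0.6, -1.2], [-1.1, -0.3], [-0.1, 0.2]]
yaw -5.43 t [ 602.7 -135.3] res [[-0.8, -2.1], [2.0, 0.6], [-1.2, -0.3], [0.0, 1.9]]
marking
yaw -5.08 t [ 592.3 -329.5] res [[1.1, -0.5], [0.6, 0.2], [1.7, 0.4], [-0.7, -0.5], [-0.4, 0.6], [-0.3, -0.1], [-1.9, 0.0]]
yaw -4.97 t [ 594.4 -329.5] res [[0.2, -2.1], [2.5, 2.1], [-0.1, -1.4], [-2.5, 1.4]]
block [636.  -98.5]
brush [ 600.2 -177.4]
brush grasp -30 [ 570.3 -174.5]
low [542.9 -84.4]
pencil [ 591.9 -333.4]
tall [ 516.  -283.5]
[[404.1765  253.29414]
 [407.23535 241.05885]
 [433.8236  247.70592]
 [430.76477 259.94122]]
[[ 403.3 -283.3]
 [ 446.9 -294.8]
 [ 425.8 -389.5]
 [ 382.4 -377.5]] [ 414.58199931 -336.27410955]
block wrist pts [[ 463.6 -284.2   40. ]
 [ 435.9 -385.2   40. ]
 [ 404.2 -382.2   40. ]]
```

Tray poses agree between the wrist and top views to within about 2 mm. Next I hover over the block.

>>> {"fn": "move_arm", "kwargs": {"rows": [[-12, -18, 0, 0.18, -1], [-24, -36, 0, 0.36, -1], [-36, -54, 0, 0.54, -1], [-48, -72, 0, 0.72, -1], [-60, -90, 0, 0.9, -1], [-75, -110, 0, 1.08, -1], [-87, -127, 0, 1.26, -1], [-87, -127, 0, 1.31, -1], [-87, -127, 0, 1.31, -1]]}}

```text
t: 5.0
ee_pos: [415.1, -336.2, 221.5]
orientation: [1.371, 1.097, -1.372]
ft_force: [0.5, 0.7, 0.3]
width: 87.7
```

```bash
python3 - <<'E'
from h import *
o=ctrl.get_obs(); im=get_image("wrist"); cv2.imwrite("pics/w3.png",im); print(o['t'],o['ee_pos'],yaw(o)[0])
np.save("w3.npy",np.r_[o['ee_pos'],o['orientation']])
print("tcp-below px",proj([o['ee_pos'][0],o['ee_pos'][1],40],"wrist",o))
E
```

```text
5.0 [ 415.11725839 -336.15138363  221.53152397] -12.775738903153464
tcp-below px [[315.26993225 175.09605096]]
```

View pics/w3.png

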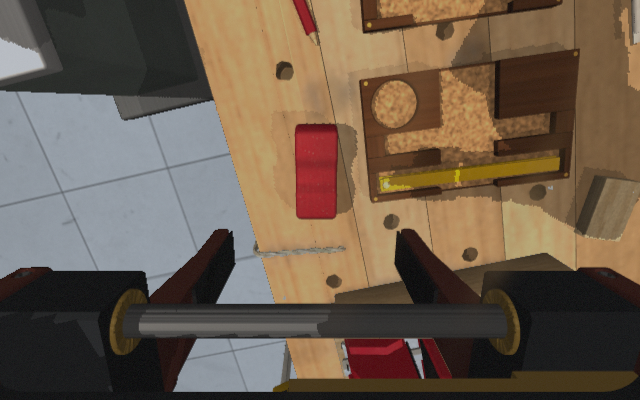

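The block is centred at (317,171), between the fingers and aligned with the jaws, so I pick it up now.

>>> {"fn": "move_arm", "kwargs": {"rows": [[2, 3, -50, 0, -1], [2, 3, -100, 0, -1], [2, 3, -150, 0, -1], [2, 3, -195, 0, -1], [2, 3, -213, 0, -1], [2, 3, -213, 0, -1], [2, 3, -213, 0, 1], [2, 3, -213, 0, 1], [2, 3, -213, 0, 1], [2, 3, -213, 0, 1], [2, 3, -213, 0, 1], [2, 3, -213, 0, 1]]}}

```text
t: 6.55
ee_pos: [417.2, -333.2, 8.9]
orientation: [1.372, 1.096, -1.373]
ft_force: [-0.4, -0.2, 6.3]
width: 45.5
```

>>> {"fn": "move_arm", "kwargs": {"rows": [[0, 0, 45, 0, 1], [0, 0, 85, 0, 1], [25, 27, 85, -0.18, 1], [50, 54, 85, -0.36, 1], [78, 83, 85, -0.54, 1], [106, 114, 85, -0.72, 1], [134, 144, 85, -0.9, 1], [162, 174, 85, -1.08, 1], [190, 204, 85, -1.26, 1], [219, 235, 85, -1.44, 1], [219, 235, 85, -1.445, 1], [219, 235, 85, -1.445, 1]]}}

```text
t: 8.05
ee_pos: [635.2, -98.2, 93.2]
orientation: [-2.17, 0.102, 2.174]
ft_force: [-0.5, -0.1, -1.8]
width: 45.4
```

```bash
python3 - <<'E'
from h import *
o=ctrl.get_obs(); im=get_image("wrist"); cv2.imwrite("pics/w4.png",im); print(o['t'],o['ee_pos'],yaw(o)[0],o['width'],o['qpos'])
E
```

```text
8.05 [635.24956474 -98.16431703  93.15879954] -95.46935706657933 45.37332376011434 [-1.72326982e-01  6.08912195e-01  1.66137281e+00  1.34558607e-03
  8.73056036e-01  1.49306124e+00]
```

View pics/w4.png

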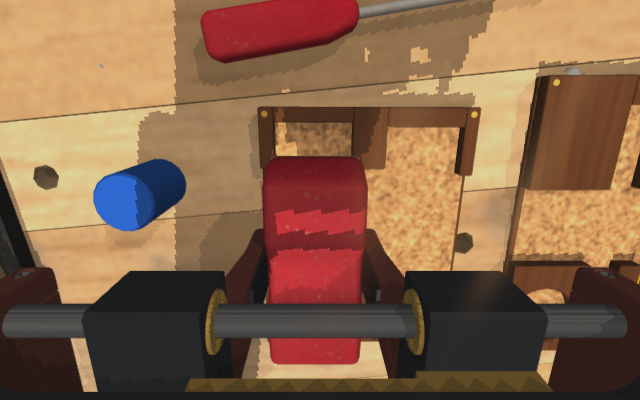

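```bash
python3 - <<'E'
from h import *
o=ctrl.get_obs(); th=np.radians(-5.57);c,s=np.cos(th),np.sin(th);Rm=np.array([[c,-s],[s,c]]);t=np.array([604.3,-135.6])
w=lambda x,y,z:np.r_[Rm@[x,y]+t,z]
print(proj([w(100,80,16),w(100,-80,16)],"wrist",o), cast([(259,107),(481,107)],16,"wrist",o)-[w(100,80,16),w(100,-80,16)])
P=cast([(266,160),(364,160)],48+85-8,"wrist",o); print(P) # far edge of held block top
l=(P[:,:2]-t)@Rm; print(l)
E
```

```text
[[256.95016889 105.65644218]
 [482.34817635 105.79590759]] [[-1.05197072 -1.31692812  0.        ]
 [-0.73930993  0.91451508  0.        ]]
[[ 689.45187884  -84.95481377  125.        ]
 [ 685.63397622 -124.41225938  125.        ]]
[[79.83410988 58.67105127]
 [79.86404419 19.02933715]]
```

Tray far corners are within 1.3 mm of the fit and the block is lined up. Lowering and releasing it.

>>> {"fn": "move_arm", "kwargs": {"rows": [[1.5, 0, -35, 0, 1], [1.5, 0, -65, 0, 1], [1.5, 0, -73, 0, 1], [1.5, 0, -78, 0, 1], [1.5, 0, -78, 0, 1], [1.5, 0, -78, 0, -0.4], [1.5, 0, -78, 0, -0.4], [1.5, 0, -78, 0, -0.4], [1.5, 0, -40, 0, -0.4], [1.5, 0, 10, 0, -0.4], [1.5, 0, 60, 0, -0.4], [1.5, 0, 110, 0, -1]]}}

```text
t: 9.6
ee_pos: [636.4, -98.5, 205.1]
orientation: [-2.17, 0.103, 2.173]
ft_force: [0.1, -0.2, 0.7]
width: 67.8
```

```bash
python3 - <<'E'
from h import *
o=ctrl.get_obs(); im=get_image("wrist"); cv2.imwrite("pics/w5.png",im); print(o['t'],o['ee_pos'],yaw(o)[0],o['width'])
np.save("w5.npy",np.r_[o['ee_pos'],o['orientation']])
E
```

```text
9.6 [636.39243334 -98.54093008 205.12789481] -95.51846310883886 67.84195226761254
```

View pics/w5.png

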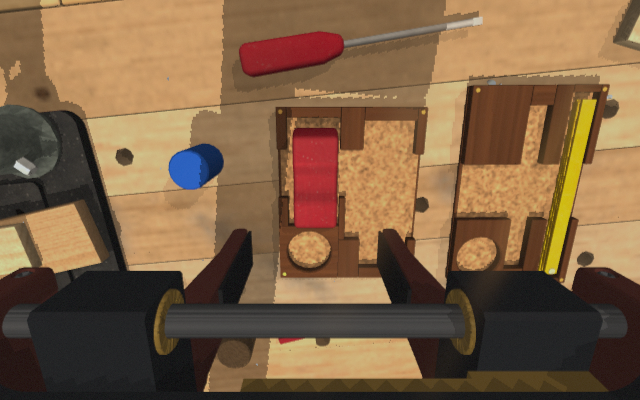

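>>> {"fn": "move_arm", "kwargs": {"rows": [[-45, 8, 0, 0.16, -1], [-90, 16, 0, 0.32, -1], [-135, 24, 0, 0.48, -1], [-180, 32, 0, 0.64, -1], [-222, 50, 0, 0.8, -1], [-224, 100, 0, 0.96, -1], [-228, 150, 0, 1.12, -1], [-232, 200, 0, 1.28, -1], [-236, 250, 0, 1.44, -1], [-240, 300, 0, 1.6, -1], [-242, 344, 0, 1.757, -1], [-242, 344, 0, 1.757, -1]]}}

```text
t: 11.15
ee_pos: [398.0, 247.3, 212.6]
orientation: [1.146, 1.259, -1.135]
ft_force: [-0.6, -0.3, -0.7]
width: 87.7
```

```bash
python3 - <<'E'
from h import *
o=ctrl.get_obs(); im=get_image("wrist"); cv2.imwrite("pics/w6.png",im); print(o['t'],o['ee_pos'],yaw(o)[0],o['width'])
np.save("w6.npy",np.r_[o['ee_pos'],o['orientation']])
print(proj([[394.4,246,14],[o['ee_pos'][0],o['ee_pos'][1],14]],"wrist",o))
s=np.load("w5.npy"); p=dict(ee_pos=s[:3],orientation=s[3:])
th=np.radians(-5.57);c,s=np.cos(th),np.sin(th);Rm=np.array([[c,-s],[s,c]]);t=np.array([604.3,-135.6])
P=cast([(294,128),(337,128),(338,226),(294,226)],45,"wrist",p)[:,:2]; print(((P-t)@Rm).round(1))
E
```

```text
11.15 [398.01088886 247.28868518 212.63830054] 5.420948402014023 87.67348591330807
[[311.82342556 174.49716677]
 [315.09938803 173.68099871]]
[[ 79.8  61. ]
 [ 79.9  19.1]
 [-22.2  16. ]
 [-22.2  62.7]]
```

View pics/w6.png

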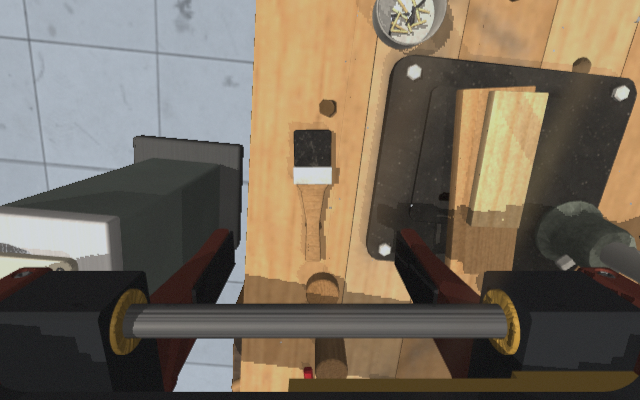

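The block measures centred in its recess (local x about 29, y about 40). The brush ferrule at (313,175) lies under the TCP, so I grasp it.

>>> {"fn": "move_arm", "kwargs": {"rows": [[-2.5, -1, -50, 0, -1], [-2.5, -1, -100, 0, -1], [-2.5, -1, -150, 0, -1], [-2.5, -1, -190, 0, -1], [-2.5, -1, -205, 0, -1], [-2.5, -1, -209.5, 0, -1], [-2.5, -1, -209.5, 0, 1], [-2.5, -1, -209.5, 0, 1], [-2.5, -1, -209.5, 0, 1], [-2.5, -1, -209.5, 0, 1], [-2.5, -1, -209.5, 0, 1], [-2.5, -1, -209.5, 0, 1]]}}

```text
t: 12.7
ee_pos: [395.4, 244.9, 3.2]
orientation: [1.147, 1.258, -1.137]
ft_force: [-1.5, 0.2, 5.3]
width: 43.6
```

>>> {"fn": "move_arm", "kwargs": {"rows": [[0, 0, 50, 0, 1], [0, 0, 100, 0, 1], [0, -48, 110, 0.12, 1], [0, -96, 110, 0.26, 1], [5, -144, 110, 0.42, 1], [10, -192, 110, 0.58, 1], [20, -240, 110, 0.74, 1], [50, -276, 110, 0.9, 1], [81, -312, 110, 1.06, 1], [112, -348, 110, 1.22, 1], [144, -384, 110, 1.379, 1], [176, -419.5, 110, 1.379, 1]]}}

```text
t: 14.2
ee_pos: [571.9, -175.8, 112.8]
orientation: [0.078, 1.579, -0.077]
ft_force: [0.4, 0.6, -0.7]
width: 43.8
```

>>> {"fn": "move_arm", "kwargs": {"rows": [[0, 0, 0, 0, 1], [0, 0, 0, 0, 1]]}}

```text
t: 14.45
ee_pos: [570.7, -175.4, 112.0]
orientation: [0.079, 1.581, -0.077]
ft_force: [-0.1, 0.7, 0.7]
width: 43.8
```

```bash
python3 - <<'E'
from h import *
o=ctrl.get_obs(); im=get_image("wrist"); cv2.imwrite("pics/w7.png",im); print(o['t'],o['ee_pos'],yaw(o)[0],o['width'])
np.save("w7.npy",np.r_[o['ee_pos'],o['orientation']])
E
```

```text
14.45 [ 570.72803668 -175.36949593  112.01731153] 84.32981781887463 43.79092399874635
```

View pics/w7.png

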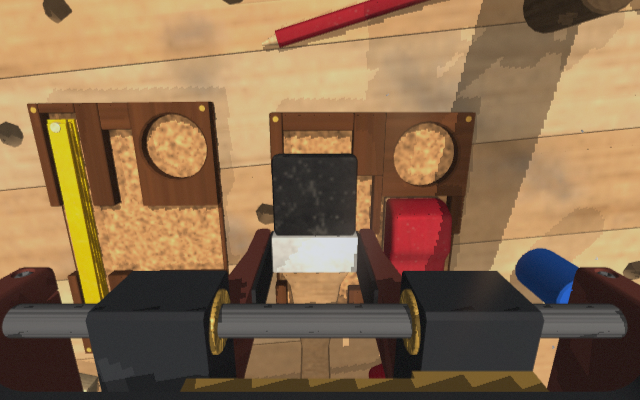

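```bash
python3 - <<'E'
from h import *
s=np.load("w7.npy"); o=dict(ee_pos=s[:3],orientation=s[3:])
th=np.radians(-5.57);c,s=np.cos(th),np.sin(th);Rm=np.array([[c,-s],[s,c]]);t=np.array([604.3,-135.6])
print(((cast([(274,155),(355,154)],122,"wrist",o)[:,:2]-t)@Rm).round(1))
print(((cast([(270,113),(475,113)],16,"wrist",o)[:,:2]-t)@Rm).round(1), "exp (-100,-80),(-100,80)")
E
```

```text
[[-82.3 -62.5]
 [-82.7 -24.3]]
[[-99.8 -77.7]
 [-99.5  80.8]] exp (-100,-80),(-100,80)
```

>>> {"fn": "move_arm", "kwargs": {"rows": [[2, 1.5, -45, 0, 1], [2, 1.5, -85, 0, 1], [2, 1.5, -96, 0, 1], [2, 1.5, -102, 0, 1], [2, 1.5, -102, 0, 1], [2, 1.5, -102, 0, -0.3], [2, 1.5, -102, 0, -0.3], [2, 1.5, -102, 0, -0.3], [2, 1.5, -70, 0, -0.3], [2, 1.5, -20, 0, -0.3], [2, 1.5, 30, 0, -0.3], [2, 1.5, 80, 0, -1]]}}

```text
t: 16.0
ee_pos: [572.3, -173.4, 193.9]
orientation: [0.079, 1.581, -0.076]
ft_force: [-0.5, -0.2, -0.8]
width: 63.9
```

```bash
python3 - <<'E'
from h import *
o=ctrl.get_obs(); im=get_image("wrist"); cv2.imwrite("pics/w8.png",im); print(o['t'],o['ee_pos'],yaw(o)[0],o['width'])
np.save("w8.npy",np.r_[o['ee_pos'],o['orientation']])
E
```

```text
16.0 [ 572.32898309 -173.41988929  193.91987247] 84.36285978864245 63.881010461879576
```

View pics/w8.png

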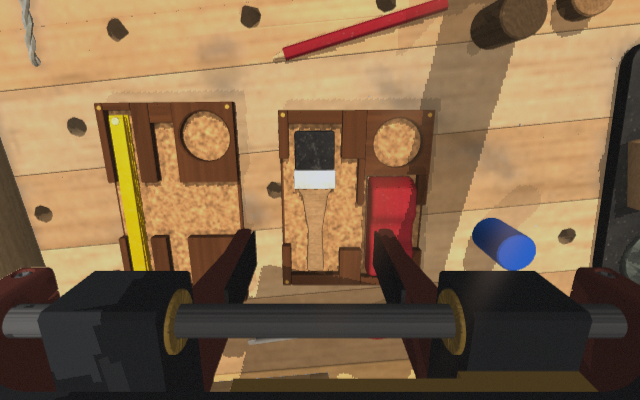

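The brush lies in its recess (pixels (315,200)). Next is the low dog.

>>> {"fn": "move_arm", "kwargs": {"rows": [[-35, 30, 0, 0, -0.45], [-75, 60, 0, 0, -0.45], [-115, 95, 0, 0, -0.45], [-152, 135, 0, 0, -0.45], [-152, 180, 0, 0, -0.45], [-152, 230, 0, 0, -0.45], [-152, 273, 0, 0, -0.45], [-152, 273, 0, 0, -0.45], [-152, 273, 0, 0, -0.45]]}}

```text
t: 17.18
ee_pos: [423.6, 98.3, 200.7]
orientation: [0.076, 1.572, -0.078]
ft_force: [-0.0, -0.2, -0.7]
width: 64.0
```

```bash
python3 - <<'E'
from h import *
o=ctrl.get_obs(); im=get_image("wrist"); cv2.imwrite("pics/w9.png",im); print(o['t'],o['ee_pos'],yaw(o)[0],o['width'])
np.save("w9.npy",np.r_[o['ee_pos'],o['orientation']])
print(proj([[419.8,99.5,22],[*o['ee_pos'][:2],22],[439.2,15.9,56]],"wrist",o))
s=np.load("w8.npy"); p=dict(ee_pos=s[:3],orientation=s[3:])
th=np.radians(-5.57);c,s=np.cos(th),np.sin(th);Rm=np.array([[c,-s],[s,c]]);t=np.array([604.3,-135.6])
print(((cast([(296,131),(334,131),(295,188),(335,188),(322,271),(305,271)],19,"wrist",p)[:,:2]-t)@Rm).round(1))
E
```

```text
17.175 [423.64101765  98.26942832 200.7447813 ] 84.41001085767124 64.0303472518999
[[316.12168993 173.83318774]
 [315.32549864 177.43091467]
 [234.41155647 207.98993556]]
[[-79.2 -60.1]
 [-79.1 -21.2]
 [-19.1 -62.1]
 [-19.1 -19.2]
 [ 79.4 -32.7]
 [ 79.4 -52.3]]
```

View pics/w9.png

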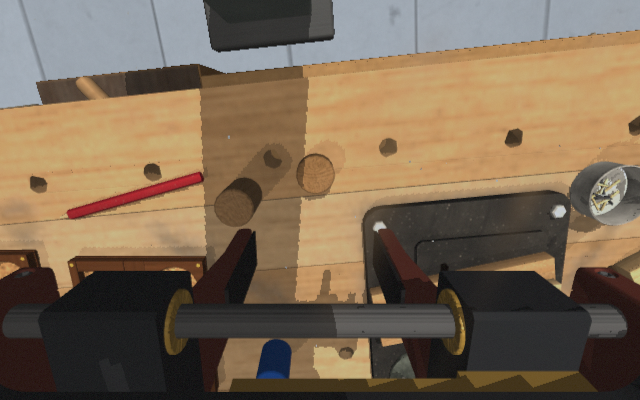

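The brush ends measure x = ±79 and y = −61..−20 at seated height. The low dog is at (315,175), as predicted.

>>> {"fn": "move_arm", "kwargs": {"rows": [[-4, 1, -50, 0, -0.45], [-4, 1, -100, 0, -0.45], [-4, 1, -150, 0, -0.45], [-4, 1, -180, 0, -0.45], [-4, 1, -188, 0, -0.45], [-4, 1, -188, 0, -0.45], [-4, 1, -188, 0, 1], [-4, 1, -188, 0, 1], [-4, 1, -188, 0, 1], [-4, 1, -188, 0, 1], [-4, 1, -188, 0, 1]]}}

```text
t: 18.6
ee_pos: [420.3, 99.0, 13.6]
orientation: [0.077, 1.57, -0.078]
ft_force: [-0.7, -0.1, 9.2]
width: 41.0
```

>>> {"fn": "move_arm", "kwargs": {"rows": [[0, 0, 45, 0, 1], [0, 0, 90, 0, 1], [24, -36, 90, 0, 1], [49, -73, 90, 0, 1], [74, -110, 90, 0, 1], [98, -147, 90, 0, 1], [122.5, -183.5, 90, 0, 1], [122.5, -183.5, 90, 0, 1], [122.5, -183.5, 90, 0, 1]]}}

```text
t: 19.73
ee_pos: [542.0, -84.1, 103.4]
orientation: [0.077, 1.571, -0.078]
ft_force: [-0.7, 0.6, -0.0]
width: 40.7
```

```bash
python3 - <<'E'
from h import *
o=ctrl.get_obs(); im=get_image("wrist"); cv2.imwrite("pics/w10.png",im); print(o['t'],o['ee_pos'],yaw(o)[0],o['width'])
np.save("w10.npy",np.r_[o['ee_pos'],o['orientation']])
E
```

```text
19.725 [541.98593445 -84.11666473 103.41528739] 84.33692480392122 40.746217626398945
```

View pics/w10.png

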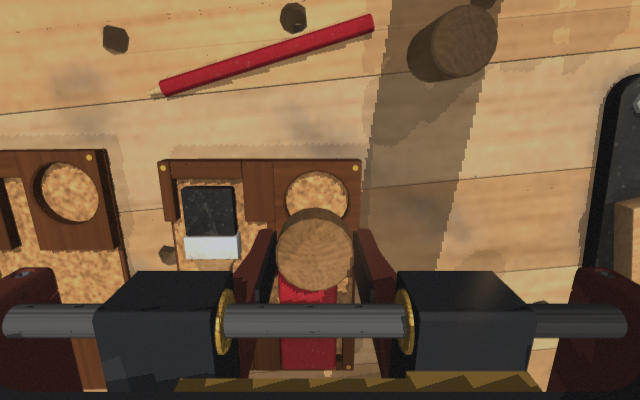

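```bash
python3 - <<'E'
from h import *
s=np.load("w10.npy"); o=dict(ee_pos=s[:3],orientation=s[3:])
th=np.radians(-5.57);c,s=np.cos(th),np.sin(th);Rm=np.array([[c,-s],[s,c]]);t=np.array([604.3,-135.6])
L=lambda q,z:((cast(q,z,"wrist",o)[:,:2]-t)@Rm).round(1)
print(L([(158,160),(361,160)],16),L([(314,249),(276,249),(353,249)],112))
E
```

```text
[[-101.4  -76.8]
 [-101.1   80.6]] [[-71.   44.3]
 [-71.   24.7]
 [-71.   64.4]]
```

>>> {"fn": "move_arm", "kwargs": {"rows": [[3, -0.3, -40, 0, 1], [3, -0.3, -66, 0, 1], [3, -0.3, -74, 0, 1], [3, -0.3, -79, 0, 1], [3, -0.3, -83, 0, 1], [3, -0.3, -83.5, 0, 1]]}}

```text
t: 20.52
ee_pos: [545.1, -84.0, 20.4]
orientation: [0.076, 1.571, -0.078]
ft_force: [-0.2, -0.3, 0.1]
width: 41.0
```

>>> {"fn": "move_arm", "kwargs": {"rows": [[0, 0, -0.5, 0, -0.4], [0, 0, -0.5, 0, -0.4], [0, 0, -0.5, 0, -0.4], [0, 0, 30, 0, -0.4], [0, 0, 80, 0, -0.4], [0, 0, 130, 0, -0.4], [0, 0, 175, 0, -1], [0, 0, 175, 0, -1]]}}

```text
t: 21.52
ee_pos: [547.4, -84.4, 199.2]
orientation: [0.076, 1.563, -0.078]
ft_force: [0.3, 0.3, 0.5]
width: 78.0
```

```bash
python3 - <<'E'
from h import *
o=ctrl.get_obs(); im=get_image("wrist"); cv2.imwrite("pics/w11.png",im); print(o['t'],o['ee_pos'],yaw(o)[0],o['width'])
np.save("w11.npy",np.r_[o['ee_pos'],o['orientation']])
E
```

```text
21.525 [547.43630043 -84.44999131 199.17330047] 84.38105761663117 77.9949121669356
```

View pics/w11.png

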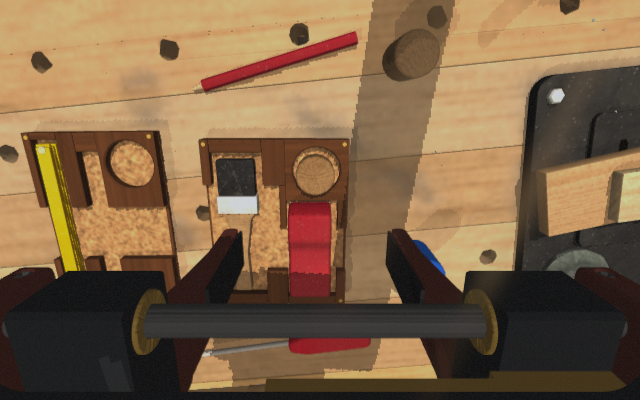

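The low dog is seated in its well at (317,172). Next is the pencil.

>>> {"fn": "move_arm", "kwargs": {"rows": [[-20, -5, 0, -0.18, -1], [-40, -10, 0, -0.36, -0.3], [-60, -16, 0, -0.54, -0.3], [-80, -22, 0, -0.72, -0.3], [-100, -28, 0, -0.9, -0.3], [-117.5, -31.5, 0, -1.08, -0.3], [-117.5, -31.5, 0, -1.26, -0.3], [-117.5, -31.5, 0, -1.3, -0.3], [-117.5, -31.5, 0, -1.3, -0.3]]}}

```text
t: 22.7
ee_pos: [427.5, -115.4, 195.6]
orientation: [1.078, 1.288, -1.084]
ft_force: [-0.0, 0.0, -0.8]
width: 57.0
```

```bash
python3 - <<'E'
from h import *
o=ctrl.get_obs(); im=get_image("wrist"); cv2.imwrite("pics/w12.png",im); print(o['t'],o['ee_pos'],yaw(o)[0],o['width'])
np.save("w12.npy",np.r_[o['ee_pos'],o['orientation']])
print(proj([*o['ee_pos'][:2],8],"wrist",o))
i=im.astype(int); m=((i[...,2]>90)&(i[...,1]<0.45*i[...,2])&(i[...,0]<.5*i[...,2])).astype(np.uint8); m[:,:260]=0;m[:,380:]=0;m[290:]=0
c=max(cv2.findContours(m,0,1)[0],key=cv2.contourArea); bx=cv2.boxPoints(cv2.minAreaRect(c)); print(bx)
print(cast(bx,8,"wrist",o).round(1))
s=np.load("w11.npy"); p=dict(ee_pos=s[:3],orientation=s[3:])
th=np.radians(-5.57);c,s=np.cos(th),np.sin(th);Rm=np.array([[c,-s],[s,c]]);t=np.array([604.3,-135.6])
print("low at z28",((cast([(316,170)],28,"wrist",p)[:,:2]-t)@Rm).round(1))
E
```

```text
22.7 [ 427.46346801 -115.43404495  195.59169589] 9.91948831659433 57.00167249686528
[[315.88488446 173.9661331 ]]
[[312.  92.]
 [322.  92.]
 [322. 239.]
 [312. 239.]]
[[ 408.7  -31.6    8. ]
 [ 418.8  -29.8    8. ]
 [ 447.9 -190.4    8. ]
 [ 436.4 -192.4    8. ]]
low at z28 [[-68.5  45.9]]
```

View pics/w12.png

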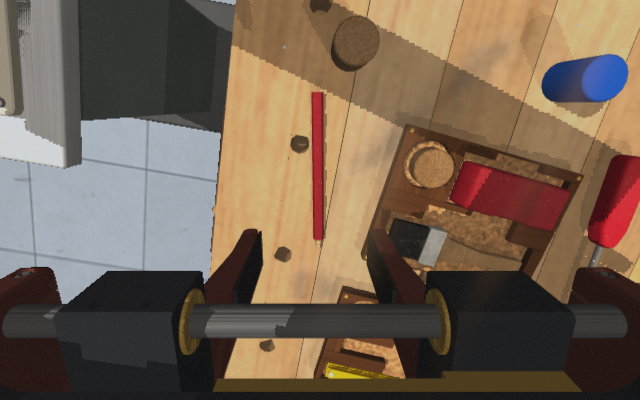

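>>> {"fn": "move_arm", "kwargs": {"rows": [[1.6, -2.5, -50, 0, -0.3], [1.6, -2.5, -100, 0, -0.3], [1.6, -2.5, -150, 0, -0.3], [1.6, -2.5, -180, 0, -0.3], [1.6, -2.5, -190, 0, -0.3], [1.6, -2.5, -193.5, 0, -0.3], [1.6, -2.5, -193.5, 0, 1], [1.6, -2.5, -193.5, 0, 1], [1.6, -2.5, -193.5, 0, 1], [1.6, -2.5, -193.5, 0, 1], [1.6, -2.5, -193.5, 0, 1]]}}

```text
t: 24.12
ee_pos: [429.4, -118.0, 2.5]
orientation: [1.078, 1.287, -1.083]
ft_force: [-0.4, -0.5, 3.7]
width: 12.0
```

>>> {"fn": "move_arm", "kwargs": {"rows": [[0, 0, 45, 0, 1], [0, 0, 85, 0.1, 1], [20, -27, 90, 0.26, 1], [40, -54, 90, 0.42, 1], [60, -81, 90, 0.58, 1], [80, -108, 90, 0.74, 1], [100, -135, 90, 0.9, 1], [120, -162, 90, 1.06, 1], [140, -189, 90, 1.22, 1], [162.5, -215.5, 90, 1.309, 1], [162.5, -215.5, 90, 1.309, 1], [162.5, -215.5, 90, 1.309, 1]]}}

```text
t: 25.62
ee_pos: [591.0, -332.8, 91.9]
orientation: [0.068, 1.57, -0.072]
ft_force: [-0.7, 0.1, -0.0]
width: 11.9
```

```bash
python3 - <<'E'
from h import *
o=ctrl.get_obs(); im=get_image("wrist"); cv2.imwrite("pics/w13.png",im); print(o['t'],o['ee_pos'],yaw(o)[0],o['width'])
np.save("w13.npy",np.r_[o['ee_pos'],o['orientation']])
th=np.radians(-5.08);c,s=np.cos(th),np.sin(th);Rm=np.array([[c,-s],[s,c]]);t=np.array([592.3,-329.5])
print(proj([[*(Rm@q+t),16] for q in [(-115,70),(-115,-70),(-80,39)]],"wrist",o))
E
```

```text
25.625 [ 590.97067036 -332.82683763   91.87343191] 84.89316343212288 11.872316789129904
[[424.8187612   44.84796215]
 [216.67336294  45.07305625]
 [375.98473703  99.22706006]]
```

View pics/w13.png

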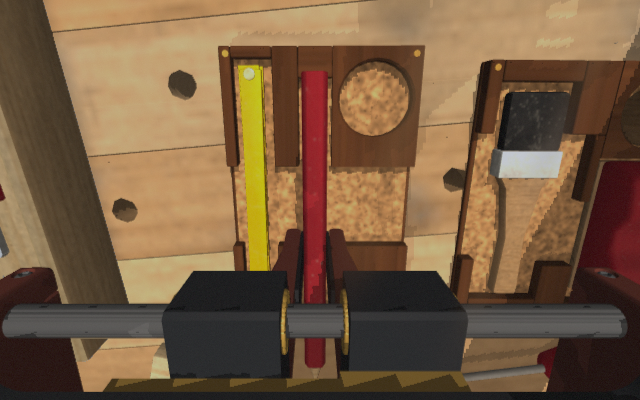

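```bash
python3 - <<'E'
from h import *
s=np.load("w13.npy"); o=dict(ee_pos=s[:3],orientation=s[3:])
th=np.radians(-5.08);c,s=np.cos(th),np.sin(th);Rm=np.array([[c,-s],[s,c]]);t=np.array([592.3,-329.5])
L=lambda q,z:((cast(q,z,"wrist",o)[:,:2]-t)@Rm).round(1)
print(L([(424,46.5),(219,46)],16),L([(302,71),(327,71)],97), "tcp",((o['ee_pos'][:2]-t)@Rm).round(1))
E
```

```text
[[-114.    69.5]
 [-114.4  -68.5]] [[-91.4  -9.7]
 [-91.4   1.6]] tcp [-1.  -3.4]
```

>>> {"fn": "move_arm", "kwargs": {"rows": [[2.5, -0.3, -40, 0, 1], [2.5, -0.3, -68, 0, 1], [2.5, -0.3, -78, 0, 1], [2.5, -0.3, -83, 0, 1], [2.5, -0.3, -83, 0, 1], [2.5, -0.3, -83, 0, 0.45], [2.5, -0.3, -83, 0, 0.45], [2.5, -0.3, -83, 0, 0.45], [2.5, -0.3, -50, 0, 0.45], [2.5, -0.3, 0, 0, 0.45], [2.5, -0.3, 50, 0, 0.45], [2.5, -0.3, 100, 0, 0.1]]}}

```text
t: 27.18
ee_pos: [593.2, -332.8, 193.7]
orientation: [0.068, 1.57, -0.071]
ft_force: [0.8, -0.1, -0.2]
width: 31.1
```

```bash
python3 - <<'E'
from h import *
o=ctrl.get_obs(); im=get_image("wrist"); cv2.imwrite("pics/w14.png",im); print(o['t'],o['ee_pos'],yaw(o)[0],o['width'])
np.save("w14.npy",np.r_[o['ee_pos'],o['orientation']])
E
```

```text
27.175 [ 593.20253806 -332.80168223  193.72145207] 84.91602886820884 31.057808741399914
```

View pics/w14.png

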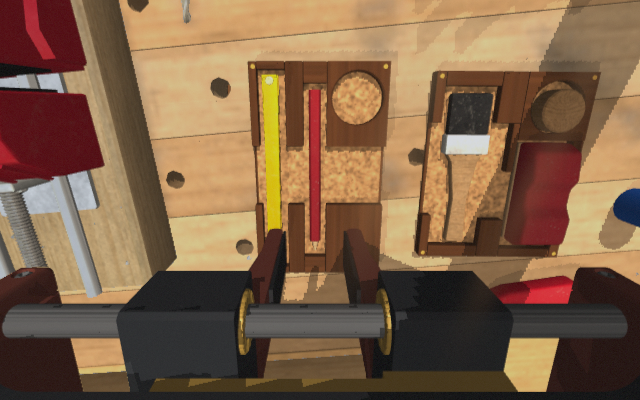

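The pencil lies in its recess at (315,165). Next is the tall dog.

>>> {"fn": "move_arm", "kwargs": {"rows": [[-20, 40, 0, 0, -0.4], [-40, 80, 0, 0, -0.4], [-60, 125, 0, 0, -0.4], [-80, 170, 0, 0, -0.4], [-100, 215, 0, 0, -0.4], [-120, 260, 0, 0, -0.4], [-137, 305, 0, 0, -0.4], [-154, 348.5, 0, 0, -0.4], [-154, 348.5, 0, 0, -0.4], [-154, 348.5, 0, 0, -0.4]]}}

```text
t: 28.48
ee_pos: [442.9, 13.7, 201.7]
orientation: [0.063, 1.56, -0.074]
ft_force: [0.1, 0.0, 0.4]
width: 60.9
```

```bash
python3 - <<'E'
from h import *
o=ctrl.get_obs(); im=get_image("wrist"); cv2.imwrite("pics/w15.png",im); print(o['t'],o['ee_pos'],yaw(o)[0],o['width'])
np.save("w15.npy",np.r_[o['ee_pos'],o['orientation']])
print(proj([[439.2,15.9,56],[*o['ee_pos'][:2],56]],"wrist",o))
s=np.load("w14.npy"); p=dict(ee_pos=s[:3],orientation=s[3:])
th=np.radians(-5.08);c,s=np.cos(th),np.sin(th);Rm=np.array([[c,-s],[s,c]]);t=np.array([592.3,-329.5])
print(((cast([(310,89),(320,89),(321,241),(310,241),(315,250)],14,"wrist",p)[:,:2]-t)@Rm).round(1))
E
```

```text
28.475 [442.93831903  13.6902804  201.6731177 ] 84.96755384441192 60.861371403723375
[[318.05994916 179.09111289]
 [316.12637339 182.99940147]]
[[-88.8  -8.7]
 [-88.8   1.3]
 [ 76.    3.2]
 [ 76.   -9.3]
 [ 87.2  -3.6]]
```

View pics/w15.png

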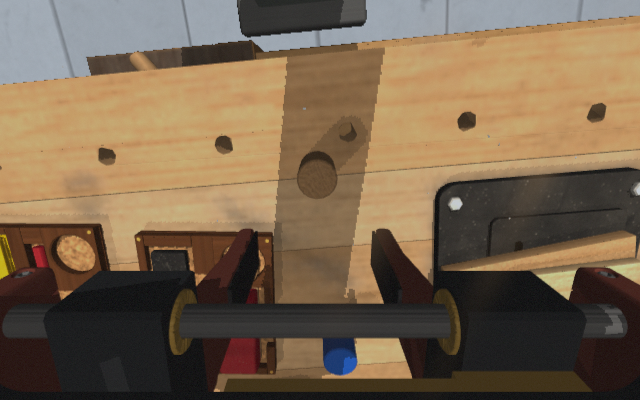

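The pencil measures ±88 mm and is centred. The tall dog's top at (318,179) matches the prediction.

>>> {"fn": "move_arm", "kwargs": {"rows": [[-4, 2, -50, 0, -0.4], [-4, 2, -100, 0, -0.4], [-4, 2, -145, 0, -0.4], [-4, 2, -168, 0, -0.4], [-4, 2, -173, 0, -0.4], [-4, 2, -173, 0, -0.4], [-4, 2, -173, 0, 1], [-4, 2, -173, 0, 1], [-4, 2, -173, 0, 1], [-4, 2, -173, 0, 1], [-4, 2, -173, 0, 1]]}}

```text
t: 29.9
ee_pos: [439.7, 15.3, 29.3]
orientation: [0.064, 1.558, -0.075]
ft_force: [-0.7, 0.5, 7.9]
width: 39.4
```

>>> {"fn": "move_arm", "kwargs": {"rows": [[0, 0, 45, 0, 1], [0, 0, 90, 0, 1], [5, -48, 90, 0, 1], [15, -96, 90, 0, 1], [28, -146, 90, 0, 1], [42, -196, 90, 0, 1], [58, -248, 90, 0, 1], [76.5, -299, 90, 0, 1], [76.5, -299, 90, 0, 1], [76.5, -299, 90, 0, 1]]}}

```text
t: 31.15
ee_pos: [515.4, -283.0, 119.0]
orientation: [0.065, 1.56, -0.075]
ft_force: [-0.0, 0.4, -1.1]
width: 39.7
```

```bash
python3 - <<'E'
from h import *
o=ctrl.get_obs(); im=get_image("wrist"); cv2.imwrite("pics/w16.png",im); print(o['t'],o['ee_pos'],yaw(o)[0],o['width'])
np.save("w16.npy",np.r_[o['ee_pos'],o['orientation']])
th=np.radians(-5.08);c,s=np.cos(th),np.sin(th);Rm=np.array([[c,-s],[s,c]]);t=np.array([592.3,-329.5])
print(proj([[*(Rm@q+t),16] for q in [(-115,70),(-115,-70),(-80,39)]],"wrist",o),((o['ee_pos'][:2]-t)@Rm).round(1))
print(proj([[*o['ee_pos'][:2],o['ee_pos'][2]+27]],"wrist",o))
E
```

```text
31.15 [ 515.35044066 -283.04920808  118.95391605] 84.88329628344249 39.66957436279592
[[353.28320094 155.30597476]
 [182.57702376 155.28021545]
 [315.39023366 196.26546913]] [-80.8  39.5]
[[315.56313054 274.60454528]]
```

View pics/w16.png

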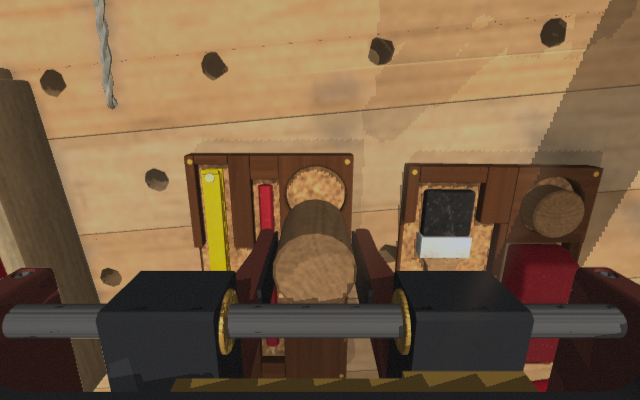

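>>> {"fn": "move_arm", "kwargs": {"rows": [[2.5, -0.4, -40, 0, 1], [2.5, -0.4, -65, 0, 1], [2.5, -0.4, -74, 0, 1], [2.5, -0.4, -79, 0, 1], [2.5, -0.4, -83, 0, 1], [2.5, -0.4, -83, 0, 1]]}}

```text
t: 31.95
ee_pos: [518.1, -283.0, 36.5]
orientation: [0.064, 1.559, -0.074]
ft_force: [0.5, -0.2, -0.0]
width: 39.3
```

>>> {"fn": "move_arm", "kwargs": {"rows": [[0, 0, -1, 0, 1], [0, 0, -1, 0, -0.4], [0, 0, -1, 0, -0.4], [0, 0, -1, 0, -0.4], [0, 0, 40, 0, -0.4], [0, 0, 90, 0, -0.4], [0, 0, 140, 0, -0.4], [10, 50, 190, 0, -1], [20, 90, 200, 0, -1], [20, 90, 200, 0, -1]]}}

```text
t: 33.2
ee_pos: [539.3, -190.9, 238.4]
orientation: [0.061, 1.556, -0.072]
ft_force: [-0.2, -0.1, -0.2]
width: 86.8
```

```bash
python3 - <<'E'
from h import *
o=ctrl.get_obs(); im=get_image("wrist"); cv2.imwrite("pics/w17.png",im); print(o['t'],o['ee_pos'],yaw(o)[0],o['width'])
np.save("w17.npy",np.r_[o['ee_pos'],o['orientation']])
s=get_image("scene")[180:350,300:500]; cv2.imwrite("pics/s17.png",cv2.resize(s,None,fx=3.5,fy=3.5,interpolation=cv2.INTER_CUBIC))
cv2.imwrite("pics/w17c.png",cv2.resize(im[60:300,150:480],None,fx=2.4,fy=2.4,interpolation=cv2.INTER_CUBIC))
E
```

```text
33.2 [ 539.31041185 -190.90310591  238.3506569 ] 85.12761234447801 86.81907524289092
```

View pics/w17.png

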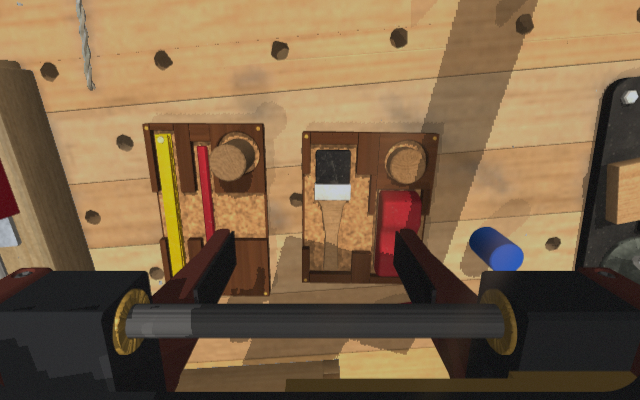

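View pics/s17.png

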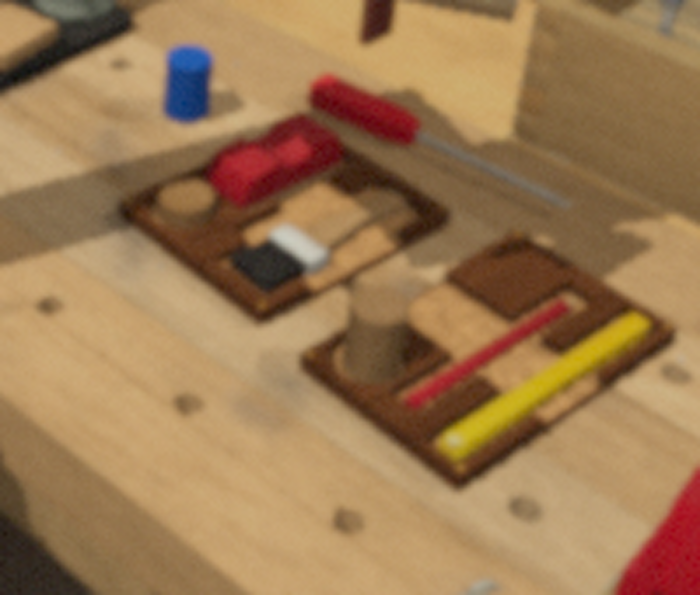

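View pics/w17c.png

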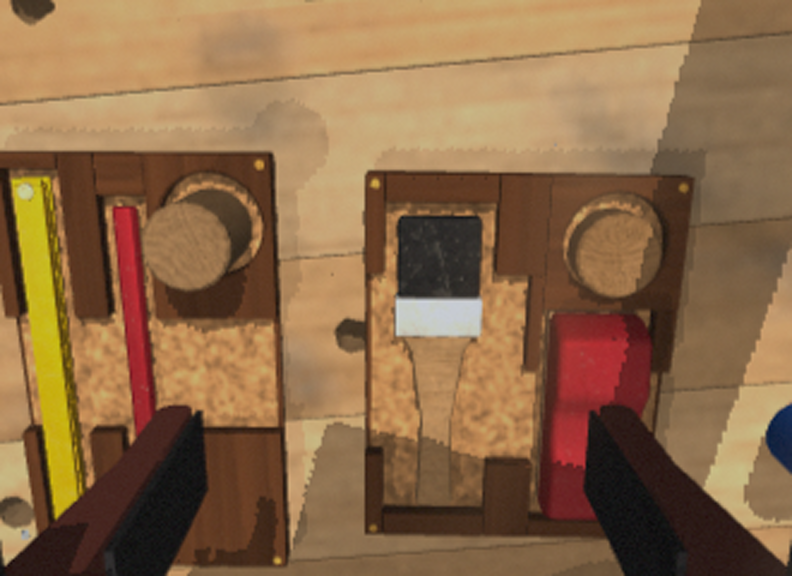

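```bash
python3 - <<'E'
from h import *
s=np.load("w17.npy"); o=dict(ee_pos=s[:3],orientation=s[3:])
def F(d,t):
    th=np.radians(d);c,s=np.cos(th),np.sin(th);return np.array([[c,-s],[s,c]]),np.array(t)
S=F(-5.57,(604.3,-135.6));M=F(-5.08,(592.3,-329.5))
L=lambda q,z,f:((cast(q,z,"wrist",o)[:,:2]-f[1])@f[0]).round(1)
p=lambda u,v:(150+u/2.4,60+v/2.4)
print("tall",L([p(187,247),p(143,247),p(231,247)],62,M),"low",L([p(617,253),p(573,253),p(661,253)],28,S))
E
```

```text
tall [[-78.   40.2]
 [-77.9  20.8]
 [-78.1  59.6]] low [[-64.5  44. ]
 [-64.3  22.8]
 [-64.8  65.2]]
```

Both dogs measure at the well centres, with top diameters matching seated height. Everything else is in place, so I'm handing in.

```bash
python3 -c "
from h import *
print(ctrl.close_job())"
```

```text
the job is handed in; nothing more can be done
None
```

I placed the sanding block, dust brush and low dog in the sanding tray, then the pencil and tall dog in the marking-out tray, and let each one go. I handed the job in at about 33 s with the open gripper clear above the trays. `close_job` gives no verdict, so the result rests on my own checks.

- **Sanding block:** it measured centred in its recess to within about 1 mm.
- **Dust brush:** its ends were at ±79 mm, and it lay across y −61 to −20, so it sits square in its recess.
- **Low dog:** its centre was at (−64.5, 44) against the well at (−66, 45). Its top measured 42.4 mm across, which fits the seated height.
- **Pencil:** it ran from −88.8 to +87.2 mm along its recess.
- **Tall dog:** its centre was at (−78, 40) against the well at (−80, 39). Its top measured 38.8 mm across, not 40.
- **Left alone:** the rule, tin, screwdriver and blue look-alike were never touched. The rule, screwdriver and blue cylinder look unmoved in the last pictures; I did not check the tin again.

No check failed. The views disagreed by no more than about 2 mm, apart from one early reading of the block's edge in a partly hidden view. I dropped that reading after a look from directly overhead.

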